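# Three clicks on the neck clamp

## Task

Lever open the sheet-metal cover of the green neck clamp by putting the thin blade of the palette knife into the notch in its front edge, swing the cover fully back, and lay the knife down on the bench. Then take the knobbed ratchet lever under it and advance it exactly three clicks from its rest stop, feeling for each click and never going over a fourth; it springs back if released, so finish while holding it at the third click. Leave the other things on the bench where they are.

Things in the scene. Friction and masses are not known exactly. Their poses are not given: they have to be found in the camera images.
- clamp: Neck clamp fixed to the bench: green open-topped iron box, x -130 to 70 mm, 270 mm wide (y), 66 mm high, 8 mm walls; behind it (x to 205) a wooden jaw, a neck blank along y (top 83 mm, y -213 to 150) and a fixed jaw. Origin on the bench; x points from the notch back to the jaws, y left seen from the notch. Well under the cover: x -122 to 0, y -127 to 127, floor at z 8 mm.
- hinge (a point): Middle of the cover's hinge line, which runs along the clamp's y axis at x 0, z 66.5 mm of the clamp; axes as the clamp's.
- notch (a point): Middle of the notch in the front wall (outer face, x -130 mm, z 59 mm of the clamp): 52 mm wide, 14 mm high, from z 52 mm to the underside of the closed cover at z 66.5 mm. The blade goes in level along the clamp's +x; nothing is in its way up to 40 mm deep at z 55 to 66 mm.
- cover (a joint): Angle of the cover about the hinge, 0 closed and flat, growing as its front edge rises, 2.4 rad at its stop fully back. It is loose: it falls shut before upright (1.57) and falls fully back past it.
- panel: The cover: plain aluminium sheet, 130 mm long, 270 mm wide, 5 mm thick, 160 g, no handle. Origin on the hinge line at its underside; the sheet runs along its own -x from the origin.
- pivot (a point): Vertical pivot axis of the ratchet lever, at x 30, y 0, z 20 mm of the clamp, under the rear deck; axes as the clamp's. At joint angle a the lever points to clamp direction (-cos(a-0.5), -sin(a-0.5)). Between it and the knob, 62 mm from the pivot, stand five fixed 10 mm round teeth, 20 mm high at most, that the lever's roller rides over.
- lever (a joint): Angle of the ratchet lever: 0 at its rest stop (knob to the left, clamp +y), growing as the knob sweeps right (anticlockwise from above), end stop 1.15 rad. Teeth at 0.2, 0.4, 0.6, 0.8, 1.0 rad; each one passed is a click, so three clicks is 0.7, midway between teeth. Spring return: 5 N at the knob at rest, 7 N at 0.7; each tooth adds 3 to 5 N, which drops off once it is passed. No catch.
- knob: The lever's black upright round knob, 18 mm diameter, 26 mm high; its top is at z 50 mm, on the flat 12 mm wide lever arm (z 20 to 26 mm), 115 mm from the pivot axis. Origin at the middle of its lower end.
- knob_top (a point): Centre of the knob's top face, z 50 mm.
- knife: Palette knife, 70 g, lying along its own x: wooden handle 110 mm long (x -80 to 30 mm), 20 mm wide, 22 mm high, and a straight steel blade 100 mm long (x 30 to 130 mm), 18 mm wide and 3 mm thick, level at z 11 mm. Origin under the handle at the knife's centre of mass, a good place to grip.
- knife_tip (a point): Middle of the end of the knife's blade, x 130, z 11 mm of the knife.
- screwdriver: Screwdriver with a round dark handle, 190 mm long, lying at the other side of the bench. Origin under its middle. Not needed.
- glue: White glue bottle, 56 mm diameter, 150 mm high. Origin under its middle. Not needed.
- tin: Round tin, 70 mm diameter, 90 mm high. Origin under its middle. Not needed.
- tape: Roll of tape lying flat, 100 mm diameter, 25 mm high. Origin under its middle. Not needed.
- mug: White mug, 76 mm diameter, 85 mm high. Origin under its middle. Not needed.
- bridge: Small dark wooden mandolin bridge, 110 mm long, 15 mm high. Origin under its middle. Not needed.
- block: Small wooden block, 70 x 45 x 22 mm. Origin under its middle. Not needed.

How it is judged:
By the outcome, as a careful person would: the job done as asked, in the order asked, and still so for the second after the job is handed in, while the arm keeps its last pose, push and grip.
It also fails if it takes over 72 s, if anything falls off the work surface, if the arm or the gripper's body presses on something with over 40 N, if the wrist force passes 120 N, or if a joint passes its speed limit or range.

## Robot

A 7-joint arm with a two-finger parallel gripper is mounted at the origin on the work surface. World frame = base frame: x ahead of the robot, y to its left, z up, the work surface at z = 0. Lengths are in m, angles in rad, forces in N, time in s.
With the tool pointing down it reaches from about 0.4 to 0.85 m from the base axis. Payload 10.4 kg.
Tool frame: the origin (TCP) lies midway between the tips of the shut fingers; the grasp point (between the pads) lies 19 mm behind it (manip.tcp_to_grasp is the distance from the TCP to the grasp point, in m); x points along the fingers, y is the direction in which the jaws open and shut, and the axes are right-handed (so a half turn about x gives the same grasp; the last joint's range is limited). The gripper opens to 85 mm and grips with 20 to 120 N. Pads are 22 mm wide; open, the fingers measure 114 mm over their backs; the gripper's body (76 mm by 85 mm) begins 54 mm behind the grasp point. The pads swing forward as they close: fully open they stand 13 mm farther back than shut.
Start: joints at [-1.246, 0.332, -0.065, 1.46, 0.022, 1.35, -0.088], TCP at [0.213, 0.588, 0.231] pointing down, gripper open.
Joint ranges: [-2.6, 2.6], [-0.5, 2.12], [-1.47, 1.34], [0.16, 2.42], [-1.27, 4.41], [0.06, 2.06], [-2.6, 2.6]. Speed limits (rad/s): [2.22, 2.22, 2.79, 2.79, 3.14, 3.14, 3.14].

## Interface

Orientations are given as a unit quaternion [x, y, z, w].
In Python, from workcell import monitor, viewer, manip gives the robot as it stands. The module is installed in compiled form; this text tells all that it offers.
- The arm moves only by the tool send_rows, never from a script. Its arguments are lists of equal length, an entry for each row: "grip": the closure in counts, from 0 (fully open) to 255 (shut); "offset": the shift along the tool's x, y, z in mm, a list of three; "twist": the turn about the tool's x in degrees. In form: {"grip": [grip, ...], "offset": [[tx, ty, tz], ...], "twist": [twist, ...]}. A call has exactly 5 rows; each row is the pose to reach, as a shift and turn from the pose commanded when the call began, along the tool's axes at that moment; what a row does not reach only later rows make up. A row lasts 1/12 s, in which the tool goes at most 41.7 mm and 7.16 degrees, less where a joint would pass 70% of its speed; a pose out of reach is approached as far as the arm can. A call with a gripper value outside its range is refused whole. The fingers move at their own pace and stop on an object; "newtons" is the grip in N (left out, the last holds). Time passes only in rows, so rows that repeat a pose let the fingers close, or fill a call up. It gives the time, the measured TCP pose, the force and the opening at its end, in the units of the state.
- monitor.get_obs(): the state, without advancing time (a new reading comes with each control period).
- viewer.camera(name): name is "scene" or "top" or "wrist"; returns (picture, depth): 400x640x3 uint8, blue, green, red; 400x640 float32, m along the optical axis (not along the pixel's ray), 0 where there is no reading.
- viewer.camera_model(name): a dict with "camera_matrix" (3x3 intrinsics, pixels), "R" (3x3) and "t" (3): a world point X has camera coordinates R X + t; the wrist camera has in their place "mount" (4x4, takes a point from camera to tool coordinates, whose origin is the TCP and whose axes are the tool frame's). Camera axes: x right, y down, z forward; pixel columns grow to the right and rows downward; lengths in m; the calibration is good to about 2 mm. A picture is of the moment at which its call begins: read the wrist's pose just before it. camera_model takes no time and is no camera call.
- manip.hand_in(): hands the job in, once; it reports no verdict.
Trained networks look in the newest picture that a camera, given by its name, has taken for a name from the list of things; names that differ only in an ending like _2 or _b are one class to them, and where a whole thing is asked for, a point or a joint stands for the part that bears it (a point fixed in the world has none). Each returns a list of dicts, best first, with "score" (0 to 1); they miss things now and then, are a little off and sometimes report something else, mostly with a low value. They report only what shows in the picture. A call takes as long as a camera call.
- viewer.recognise(target, camera): "box" ([left, top, width, height] in pixels, round what is visible of it).
- viewer.regions_of(target, camera): "region" (400x640 bool, what is visible of it) and "box" ([left, top, width, height] in pixels, round what is visible of it).
- viewer.spot_point(target, camera): "position" ([column, row] in pixels: a listed point, or the origin of a listed thing).
The state is a dict: "clock": time; "joint_pos": joint angles; "joint_velocities": joint speeds; "tau": joint torques, N m; "position": TCP position; "ee_rot": TCP orientation; "ft_force": force on the tool from outside, world axes, zero at the start; "torque": the same for the moment, N m; "grip_width": opening from 0.0 (shut) to 1.0 (fully open).
Only numpy, scipy, OpenCV 4.12 (cv2) and the standard library are available. Lean on these libraries where they do the work, as an engineer would, in place of code of your own. Each camera call takes 0.05 s, during which the arm holds its last target.

## Working session

There is one attempt and no reset: what is moved stays moved. The work goes in short steps, Python scripts to look and compute and a tool call to move; the robot and the scene stay as the last step left them, time stands still between calls to the robot, and variables do not carry over. Pictures are saved under pics/ and viewed, and the job is handed in when it is done.

Besides the shell and the picture viewer there is one more tool, called after "Emit:" as name(argument=value, ...), one argument or row to a line, values as JSON. send_rows: Moves the arm, as the interface text tells. Its arguments: {"type":"object","properties":{"grip":{"type":"array","items":{"type":"number"}},"offset":{"type":"array","items":{"type":"array","items":{"type":"number"}}},"twist":{"type":"array","items":{"type":"number"}},"newtons":{"type":"number"}},"required":["grip","offset","twist"]}

```bash
ls -la; mkdir -p pics
python3 - <<'E'
from workcell import monitor, viewer, manip
import cv2
o=monitor.get_obs();print(o, manip.tcp_to_grasp)
for n in ("scene","top"):
    p,d=viewer.camera(n);cv2.imwrite(f"pics/{n}0.png",p)
    m=viewer.camera_model(n);print(n,m)
print(viewer.camera_model("wrist"))
E
```

```text
total 12
drwxr-xr-x  3 agent agent 4096 Dec  6 18:16 .
drwxr-xr-x 23 root  root  4096 Dec  6 18:16 ..
drwxr-xr-x  2 agent agent 4096 Dec  6 18:16 pics
{'clock': 0.0, 'joint_pos': array([-1.24559549,  0.33286383, -0.0647004 ,  1.46093594,  0.02158226,
        1.34991496, -0.08850391]), 'joint_velocities': array([-0.00122979, -0.00102388,  0.00045188, -0.0011457 , -0.00046644,
        0.00157005, -0.00081414]), 'tau': array([-1.48121940e-04, -6.25425768e+01,  4.92014852e-02, -3.91615891e+01,
        1.62466429e-02,  9.62122431e-03,  1.85926018e-05]), 'position': array([0.21288996, 0.58722165, 0.23052352]), 'ee_rot': array([ 0.12184283,  0.6965124 , -0.1228424 ,  0.69637242]), 'ft_force': array([ 0.84311832, -1.06996224, -0.1945357 ]), 'torque': array([ 0.04705257, -0.01415536, -0.0364495 ]), 'grip_width': 0.998033737539852} 0.0187
scene {'camera_matrix': array([[406.25838869,   0.        , 315.79669597],
       [  0.        , 406.25838869, 199.19541877],
       [  0.        ,   0.        ,   1.        ]]), 'R': array([[ 0.04803196,  0.99882246, -0.00682766],
       [ 0.52623067, -0.031
[... 364 characters left out ...]
,
       [-9.96354723e-01, -1.01215739e-03, -8.53008935e-02],
       [ 8.53052707e-02, -5.64467142e-03, -9.96338872e-01]]), 't': array([-0.00238069,  0.59030246,  1.3169738 ])}
{'camera_matrix': array([[318.8737535 ,   0.        , 323.23955212],
       [  0.        , 318.8737535 , 196.37034842],
       [  0.        ,   0.        ,   1.        ]]), 'mount': array([[-1.84480359e-04, -2.59517219e-01,  9.65738463e-01,
        -1.41363299e-01],
       [ 9.99999971e-01, -1.94700577e-04,  1.38704428e-04,
        -1.17299486e-03],
       [ 1.52033649e-04,  9.65738461e-01,  2.59517247e-01,
        -6.38454934e-02],
       [ 0.00000000e+00,  0.00000000e+00,  0.00000000e+00,
         1.00000000e+00]])}
```

View pics/scene0.png

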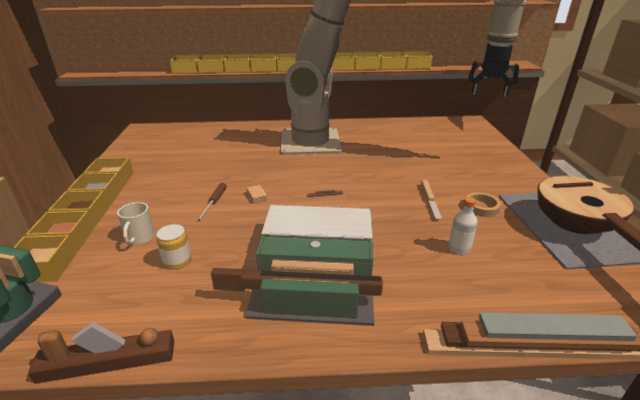

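View pics/top0.png

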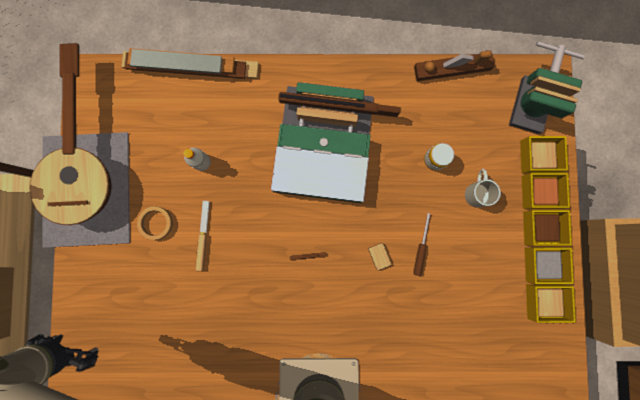

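Clamp is in the middle at (322,150) in the top view, with the cover's front edge near row 193 facing the robot. The knife is at (203,237), blade away from the robot.

```bash
cat > h.py <<'E'
import numpy as np, cv2
from workcell import monitor, viewer, manip
from scipy.spatial.transform import Rotation as Ro
def cam(name):
    m=viewer.camera_model(name)
    K=m["camera_matrix"]
    if "R" in m: return K,m["R"],m["t"]
    o=monitor.get_obs(); T=np.eye(4);T[:3,:3]=Ro.from_quat(o["ee_rot"]).as_matrix();T[:3,3]=o["position"]
    W=np.linalg.inv(T@m["mount"]); return K,W[:3,:3],W[:3,3]
def onz(name,px,z,c=None):
    K,R,t=c or cam(name); d=R.T@np.linalg.solve(K,[px[0],px[1],1]); C=-R.T@t
    return C+d*(z-C[2])/d[2]
def cloud(name,depth,mask,c=None):
    K,R,t=c or cam(name); v,u=np.nonzero(mask&(depth>0)); z=depth[v,u]
    P=np.linalg.solve(K,np.vstack([u,v,np.ones(len(u))]))*z
    return (R.T@(P-np.array(t)[:,None])).T
def proj(name,X,c=None):
    K,R,t=c or cam(name); p=K@(R@np.asarray(X)+t); return p[:2]/p[2]
E
python3 - <<'E'
from h import *
p,d=viewer.camera("top")
for n,z in (("notch",.059),("hinge",.0665),("knife",0.0),("knife_tip",.011)):
    for r in viewer.spot_point(n,"top")[:2]: print(n,r["score"],r["position"],onz("top",r["position"],z).round(4))
for n in ("panel","knife"):
    r=viewer.regions_of(n,"top")[0]; m=r["region"]; P=cloud("top",d,m); print(n,r["score"],r["box"],m.sum(),np.median(P,0).round(4),np.percentile(P[:,2],[5,50,95]))
    pts=P[:,:2].astype(np.float32); print(cv2.boxPoints(cv2.minAreaRect(pts)).round(4).tolist(), cv2.minAreaRect(pts))
viewer.camera("scene")
for n,z in (("notch",.059),("hinge",.0665),("knife",0.0),("knife_tip",.011)):
    for r in viewer.spot_point(n,"scene")[:2]: print("scene",n,r["score"],r["position"],onz("scene",r["position"],z).round(4))
E
```

```text
notch 0.71 [317.5, 197.1] [0.5879 0.0024 0.059 ]
hinge 0.93 [321.7, 149.9] [ 0.7265 -0.0099  0.0665]
knife 0.7 [200.9, 243.1] [0.4528 0.3554 0.    ]
knife_tip 0.56 [204.7, 200.9] [0.5802 0.344  0.011 ]
panel 0.63 [270.7, 148.3, 94.4, 54.6] 3913 [ 0.6522 -0.0019  0.0712] [0.0668936  0.07122881 0.07552359]
[[0.5741999745368958, -0.1273999959230423], [0.7019000053405762, -0.14339999854564667], [0.7351999878883362, 0.12160000205039978], [0.6074000000953674, 0.13770000636577606]] ((0.6546671390533447, -0.0028782635927200317), (0.2670997977256775, 0.12875251471996307), 82.84491729736328)
knife 0.77 [194.7, 198.2, 12.7, 76.6] 510 [0.4653 0.3486 0.0162] [0.00449005 0.01618029 0.02484864]
[[0.3725000023841858, 0.34630000591278076], [0.579200029373169, 0.33070001006126404], [0.5812000036239624, 0.3564999997615814], [0.37439998984336853, 0.37209999561309814]] ((0.47680678963661194, 0.3514068126678467), (0.025809891521930695, 0.20734864473342896), 85.68920135498047)
scene notch 0.83 [320.2, 207.1] [0.5768 0.0069 0.059 ]
scene hinge 0.76 [314.2, 235.3] [ 0.714  -0.0157  0.0665]
scene knife 0.57 [431.3, 198.6] [0.4577 0.3584 0.    ]
scene knife_tip 0.7 [438.9, 216.0] [0.5692 0.3461 0.011 ]
scene knife_tip 0.39 [315.2, 259.7] [ 0.7397 -0.0148  0.011 ]
```

```bash
cat >> h.py <<'E'
def yawdeg(R): # direction of tool y in world xy, modulo 180
    return np.degrees(np.arctan2(R[1,1],R[0,1]))
def plan(target,ydeg=None,R=None,p=None):
    o=monitor.get_obs(); R=Ro.from_quat(o["ee_rot"]).as_matrix(); p=o["position"]
    off=R.T@(np.asarray(target)-p)*1000
    s="" 
    tw=0
    if ydeg is not None:
        tw=-((ydeg-yawdeg(R)+90)%180-90)  # tool x down: positive twist lowers world yaw
    print("clock %.2f pos %s F %s gw %.3f"%(o["clock"],p.round(4),o["ft_force"].round(1),o["grip_width"]))
    print("offset",off.round(1),"twist %.1f"%tw, "xaxis",R[:,0].round(3),"yaw_y %.1f"%yawdeg(R),"dist",np.linalg.norm(off).round())
E
python3 - <<'E'
from h import *
plan([.455,.3525,.12],-4.3+90)
E
```

```text
clock 0.70 pos [0.213  0.5876 0.2313] F [-0.2 -0.7  0.1] gw 1.003
offset [ 111.3 -138.6  307.6] twist -15.6 xaxis [ 0.  0. -1.] yaw_y 70.1 dist 355.0
```

Emit:
send_rows(
  grip=[90,90,90,90,90],
  offset=[
    [8,-14,32],
    [18,-29,65],
    [30,-44,98],
    [42,-59,131],
    [52,-74,164],
  ],
  twist=[-3,-6,-9,-12,-15.6],
  newtons=90,
)

```text
clock: 1.12
position: [0.3429, 0.4607, 0.1787]
ee_rot: [0.026, 0.707, -0.026, 0.707]
ft_force: [0.9, 1.1, -0.3]
grip_width: 0.645
```

Run:
```python
from h import *
plan([.455,.3525,.12],-4.3+90)
```

```text
clock 1.12 pos [0.3429 0.4607 0.1787] F [ 0.9  1.1 -0.3] gw 0.645
offset [ 58.7 -99.7 119.7] twist 0.1 xaxis [ 0.  0. -1.] yaw_y 85.8 dist 166.0
```

Emit:
send_rows(
  grip=[90,90,90,90,90],
  offset=[
    [12,-24,30],
    [25,-49,60],
    [40,-74,90],
    [55,-98,117],
    [55,-98,117],
  ],
  twist=[0,0,0,0,0],
)

```text
clock: 1.53
position: [0.4561, 0.3472, 0.1216]
ee_rot: [0.028, 0.706, -0.032, 0.706]
ft_force: [0.4, -1.6, -0.2]
grip_width: 0.649
```

Run:
```python
from h import *
c=cam("wrist");p,d=viewer.camera("wrist");cv2.imwrite("pics/w1.png",p)
for n in ("knife","knife_tip"):
    for r in viewer.spot_point(n,"wrist")[:1]: print(n,r["score"],r["position"],onz("wrist",r["position"],.0 if n=="knife" else .011,c).round(4))
r=viewer.regions_of("knife","wrist")[0]; P=cloud("wrist",d,r["region"],c)
for z0,z1 in ((.004,.017),(.018,.03)):
    Q=P[(P[:,2]>z0)&(P[:,2]<z1)]; print(len(Q),cv2.minAreaRect(Q[:,:2].astype(np.float32)),np.median(Q,0))
    if len(Q)>5: print(cv2.fitLine(Q[:,:2].astype(np.float32),cv2.DIST_HUBER,0,.01,.01).ravel())
plan([.455,.3525,.12],-4.3+90)
```

```text
knife 0.6 [327.6, 183.4] [0.4514 0.3491 0.    ]
knife_tip 0.93 [332.2, 325.7] [0.5827 0.3424 0.011 ]
1924 ((0.4790918231010437, 0.34781837463378906), (0.019604681059718132, 0.2090444266796112), 85.83901977539062) [0.53191798 0.34373958 0.01148407]
[ 0.99783176 -0.06581656  0.5317893   0.34388638]
3461 ((0.4324030876159668, 0.35130855441093445), (0.019402461126446724, 0.11513502895832062), 85.73314666748047) [0.42496804 0.35174847 0.02056038]
[ 0.997172   -0.07515319  0.42665696  0.351804  ]
clock 1.73 pos [0.4506 0.3568 0.1247] F [-0.3 -0.2 -0.8] gw 0.652
offset [ 4.7 -4.   4.7] twist 0.0 xaxis [-0.     0.001 -1.   ] yaw_y 85.7 dist 8.0
```

View pics/w1.png

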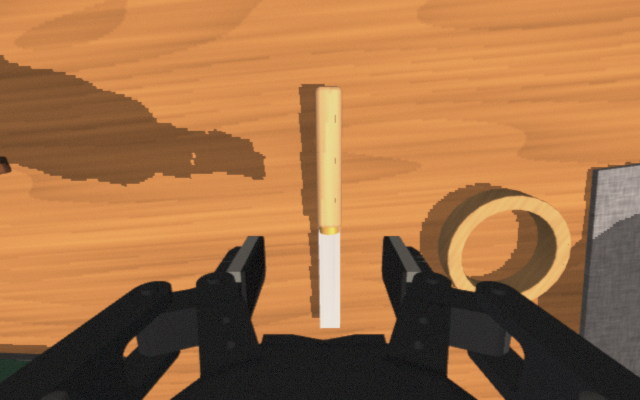

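The knife is in the wrist view, at column 330 with the handle from row 87 to 232. The arm was still settling during that shot, so I'll measure again.

Run:
```python
from h import *
c=cam("wrist");p,d=viewer.camera("wrist")
r=viewer.regions_of("knife","wrist")[0]; P=cloud("wrist",d,r["region"],c)
for z0,z1 in ((.004,.017),(.018,.03)):
    Q=P[(P[:,2]>z0)&(P[:,2]<z1)]; print(len(Q),cv2.minAreaRect(Q[:,:2].astype(np.float32)),np.median(Q,0))
plan([.455,.3525,.12],-4.3+90)
```

```text
1984 ((0.47975069284439087, 0.3480619192123413), (0.019949961453676224, 0.21060064435005188), 86.02890014648438) [0.53256444 0.34380661 0.01151629]
3324 ((0.43241485953330994, 0.35140740871429443), (0.01966814696788788, 0.11546964198350906), 85.76241302490234) [0.42502989 0.35180819 0.02059177]
clock 1.83 pos [0.4503 0.3573 0.1249] F [-0.5  0.2 -0.5] gw 0.644
offset [ 4.9 -4.4  5. ] twist 0.1 xaxis [ 0.     0.001 -1.   ] yaw_y 85.8 dist 8.0
```

Run:
```python
from h import *
plan([.4548,.350,.003],-4.2+90)
```

```text
clock 1.83 pos [0.4503 0.3573 0.1249] F [-0.5  0.2 -0.5] gw 0.644
offset [121.9  -7.1   5. ] twist 0.0 xaxis [ 0.     0.001 -1.   ] yaw_y 85.8 dist 122.0
```

Emit:
send_rows(
  grip=[90,90,90,90,90],
  offset=[
    [30,-7,5],
    [65,-7,5],
    [95,-7,5],
    [115,-7,5],
    [121.5,-7,5],
  ],
  twist=[0,0,0,0,0],
)

```text
clock: 2.25
position: [0.4532, 0.3481, -0.0002]
ee_rot: [0.025, 0.708, -0.027, 0.705]
ft_force: [-0.9, -0.5, 0.3]
grip_width: 0.645
```

Emit:
send_rows(
  grip=[90,255,255,255,255],
  offset=[
    [0,0,0],
    [0,0,0],
    [0,0,0],
    [0,0,0],
    [0,0,0],
  ],
  twist=[0,0,0,0,0],
)

```text
clock: 2.67
position: [0.4566, 0.3494, 0.005]
ee_rot: [0.028, 0.706, -0.026, 0.707]
ft_force: [-2.5, -1.2, 8.2]
grip_width: 0.205
```

Emit:
send_rows(
  grip=[255,255,255,255,255],
  offset=[
    [0,0,0],
    [0,0,0],
    [0,0,0],
    [0,0,0],
    [0,0,0],
  ],
  twist=[0,0,0,0,0],
)

```text
clock: 3.08
position: [0.4567, 0.3494, 0.005]
ee_rot: [0.028, 0.706, -0.026, 0.707]
ft_force: [-1.7, 0.2, 7.6]
grip_width: 0.212
```

Emit:
send_rows(
  grip=[255,255,255,255,255],
  offset=[
    [-10,0,0],
    [-30,0,0],
    [-60,0,0],
    [-90,0,0],
    [-90,0,0],
  ],
  twist=[0,0,0,0,0],
)

```text
clock: 3.5
position: [0.4585, 0.3505, 0.1002]
ee_rot: [0.029, 0.704, -0.024, 0.709]
ft_force: [0.9, 1.5, -0.8]
grip_width: 0.206
```

Run:
```python
from h import *
plan([.428,.0257,.0925],82.8)
```

```text
clock 3.50 pos [0.4585 0.3505 0.1002] F [ 0.9  1.5 -0.8] gw 0.206
offset [   5.2 -326.2   -5.9] twist 2.9 xaxis [ 0.007  0.007 -1.   ] yaw_y 85.7 dist 326.0
```

Emit:
send_rows(
  grip=[255,255,255,255,255],
  offset=[
    [0,-25,0],
    [0,-60,0],
    [0,-95,0],
    [0,-130,0],
    [0,-165,-2],
  ],
  twist=[0,1,2,3,3],
)

```text
clock: 3.92
position: [0.4414, 0.1824, 0.0939]
ee_rot: [0.046, 0.705, -0.045, 0.706]
ft_force: [0.7, -0.1, -0.7]
grip_width: 0.212
```

Emit:
send_rows(
  grip=[255,255,255,255,255],
  offset=[
    [0,-35,0],
    [0,-70,0],
    [0,-105,0],
    [0,-140,0],
    [0,-160,-10],
  ],
  twist=[0,0,0,0,0],
)

```text
clock: 4.33
position: [0.4115, 0.0229, 0.0939]
ee_rot: [0.047, 0.705, -0.046, 0.706]
ft_force: [-0.7, -1.1, -0.3]
grip_width: 0.207
```

Emit:
send_rows(
  grip=[255,255,255,255,255],
  offset=[
    [0,0,0],
    [0,0,0],
    [0,0,0],
    [0,0,0],
    [0,0,0],
  ],
  twist=[0,0,0,0,0],
)

```text
clock: 4.75
position: [0.4113, 0.0274, 0.093]
ee_rot: [0.045, 0.706, -0.045, 0.706]
ft_force: [-0.3, -0.5, -1.0]
grip_width: 0.207
```

Run:
```python
from h import *
plan([.428,.0257,.0525],82.8)
c=cam("wrist");p,d=viewer.camera("wrist");cv2.imwrite("pics/w2.png",p)
for n in ("notch","knife_tip"):
  for r in viewer.spot_point(n,"wrist")[:1]: print(n,r["score"],r["position"],onz("wrist",r["position"],.0925 if n!="notch" else .059,c).round(4))
for n in ("panel","knife"):
  r=viewer.regions_of(n,"wrist")[0]; P=cloud("wrist",d,r["region"],c); print(n,r["score"],np.percentile(P,[1,50,99],axis=0).round(4).tolist(),cv2.minAreaRect(P[:,:2].astype(np.float32)))
p,d=viewer.camera("top");cv2.imwrite("pics/t2.png",p)
r=viewer.regions_of("panel","top")[0]; P=cloud("top",d,r["region"]); print(cv2.minAreaRect(P[:,:2].astype(np.float32)))
p,d=viewer.camera("scene");cv2.imwrite("pics/s2.png",p)
for n in ("notch","knife_tip"):
  for r in viewer.spot_point(n,"scene")[:1]: print(n,r["score"],r["position"],onz("scene",r["position"],.0925 if n!="notch" else .059).round(4))
```

```text
clock 4.75 pos [0.4113 0.0274 0.093 ] F [-0.3 -0.5 -1. ] gw 0.207
offset [40.5  0.4 16.7] twist -0.0 xaxis [ 0.  0. -1.] yaw_y 82.8 dist 44.0
notch 0.31 [57.9, 236.2] [ 0.3987 -0.1301  0.059 ]Traceback (most recent call last):
  File "<stdin>", line 7, in <module>
IndexError: list index out of range
```

View pics/w2.png

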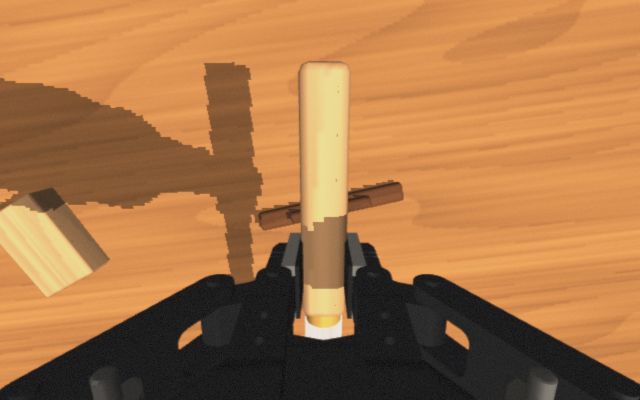

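The wrist camera sees only the handle, gripped and straight at column 324. The blade is hidden behind the gripper, so I'll use the scene and top cameras, plus the handle's depth to check that it is level.

Run:
```python
from h import *
c=cam("wrist");p,d=viewer.camera("wrist")
m=np.zeros(d.shape,bool); m[70:290,310:340]=1; P=cloud("wrist",d,m,c); P=P[P[:,2]>.08]
x=P[:,0];print("slope",np.polyfit(x,P[:,2],1),"range",x.min(),x.max(),np.median(P,0))
p,d=viewer.camera("top");cv2.imwrite("pics/t2.png",p)
for n in ("panel","knife"):
  for r in viewer.regions_of(n,"top")[:1]:
    P=cloud("top",d,r["region"]); print(n,r["score"],cv2.minAreaRect(P[:,:2].astype(np.float32)),np.percentile(P,[1,50,99],axis=0).round(4).tolist())
p,d=viewer.camera("scene");cv2.imwrite("pics/s2.png",p)
for n in ("notch","knife_tip"):
  for r in viewer.spot_point(n,"scene")[:1]: print(n,r["score"],r["position"],onz("scene",r["position"],.0985 if n!="notch" else .059).round(4))
```

```text
slope [-0.00156493  0.1092647 ] range 0.3321511173319169 0.42382062620582023 [0.37372992 0.03061936 0.10867566]
panel 0.6 ((0.6549209952354431, -0.006184399127960205), (0.27627643942832947, 0.12800954282283783), 82.7602767944336) [[0.5871, -0.1336, 0.0654], [0.6546, -0.002, 0.0714], [0.7246, 0.1288, 0.0774]]
knife 0.45 ((0.4940110445022583, 0.016219347715377808), (0.01716967672109604, 0.08017943799495697), 82.5121078491211) [[0.4549, 0.0038, 0.0938], [0.4969, 0.0152, 0.0998], [0.5336, 0.0263, 0.105]]
notch 0.83 [318.1, 209.9] [5.904e-01 4.000e-04 5.900e-02]
knife_tip 0.63 [320.7, 184.6] [0.5219 0.0115 0.0985]
```

View pics/s2.png

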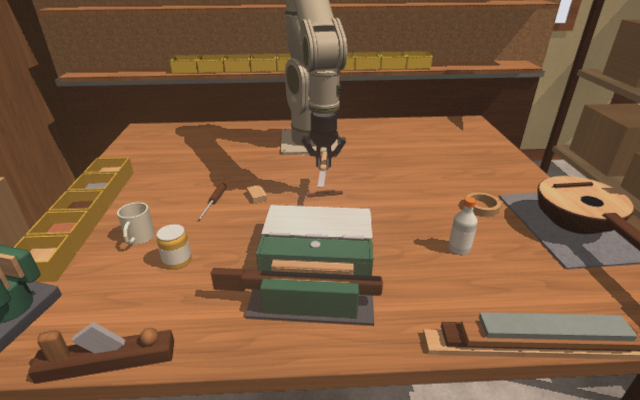

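View pics/t2.png

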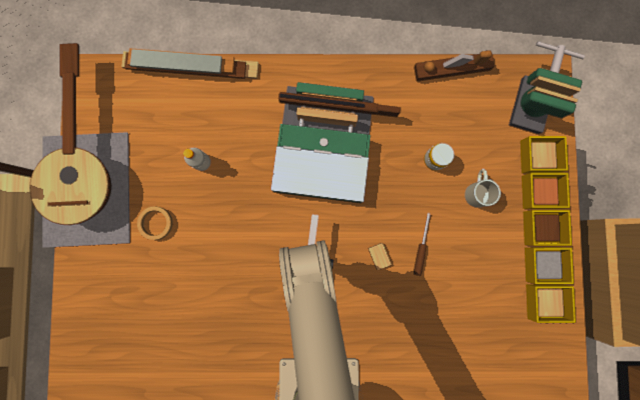

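Emit:
send_rows(
  grip=[255,255,255,255,255],
  offset=[
    [20,0,0],
    [39.5,0,0],
    [39.5,0,15],
    [39.5,0,30],
    [39.5,0,35],
  ],
  twist=[0,0,0,0,0],
)

```text
clock: 5.72
position: [0.4472, 0.0218, 0.0533]
ee_rot: [0.045, 0.705, -0.045, 0.706]
ft_force: [-0.2, 0.1, -0.7]
grip_width: 0.208
```

Emit:
send_rows(
  grip=[255,255,255,255,255],
  offset=[
    [0,0,0],
    [0,0,0],
    [0,0,0],
    [0,0,0],
    [0,0,0],
  ],
  twist=[0,0,0,0,0],
)

```text
clock: 6.13
position: [0.4452, 0.0221, 0.0534]
ee_rot: [0.045, 0.706, -0.045, 0.706]
ft_force: [-0.5, -0.4, -0.2]
grip_width: 0.211
```

Run:
```python
from h import *
u=np.array([.992,-.125,0]);H=np.array([.7192,-.011,0])
T=H-u*(.100+.1284);T[2]=.0535
plan(T,82.8)
p,d=viewer.camera("top");cv2.imwrite("pics/t3.png",cv2.resize(p[130:290,240:400],(800,800)) [:600])
p,d=viewer.camera("scene");cv2.imwrite("pics/s3.png",cv2.resize(p[130:280,230:400],(680,600)))
for n in ("notch","knife_tip"):
  for r in viewer.spot_point(n,"scene")[:1]: print(n,r["score"],r["position"],onz("scene",r["position"],.059).round(4))
```

```text
clock 6.13 pos [0.4452 0.0221 0.0534] F [-0.5 -0.4 -0.2] gw 0.211
offset [-0.1  1.5 47.6] twist -0.1 xaxis [ 0.  0. -1.] yaw_y 82.7 dist 48.0
notch 0.91 [317.7, 210.8] [ 0.5948 -0.0009  0.059 ]
knife_tip 0.82 [319.8, 203.0] [0.5558 0.007  0.059 ]
```

View pics/s3.png

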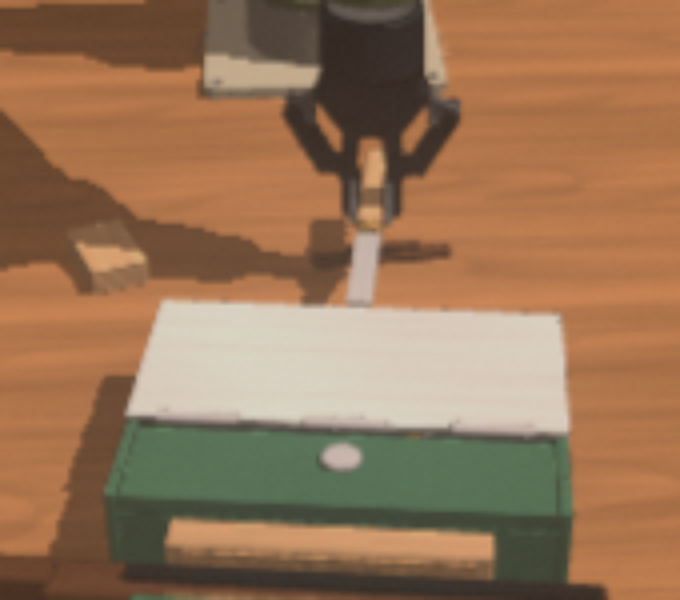

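View pics/t3.png

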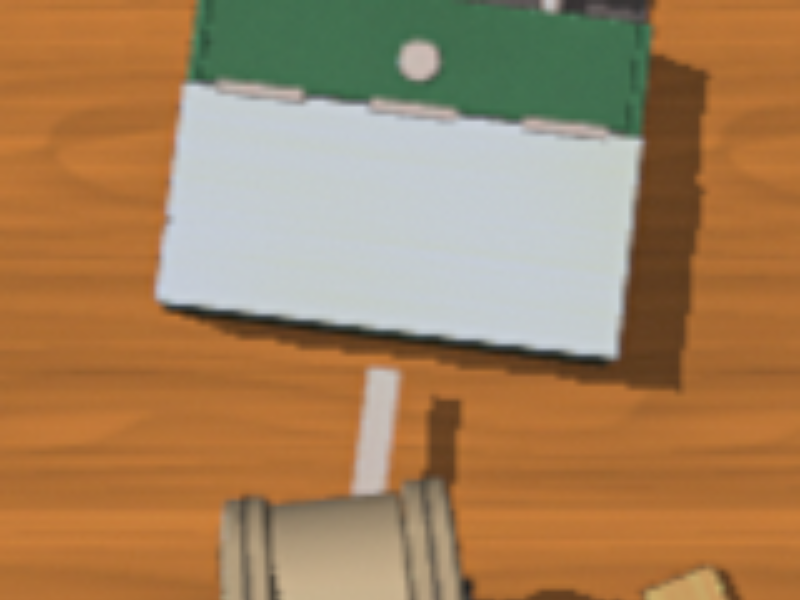

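The blade (tip at (385,368) in the top crop) lines up with the middle of the front edge at (388,330). It is about 19 mm short of the wall and level. Inserting.

Emit:
send_rows(
  grip=[255,255,255,255,255],
  offset=[
    [0,0,8],
    [0,0,18],
    [0,0,28],
    [0,0,38],
    [0,0,47],
  ],
  twist=[0,0,0,0,0],
)

```text
clock: 6.75
position: [0.4938, 0.0157, 0.0532]
ee_rot: [0.045, 0.706, -0.045, 0.706]
ft_force: [-0.4, -0.5, -0.9]
grip_width: 0.207
```

Run:
```python
from h import *
u=np.array([.992,-.125,0]);H=np.array([.7192,-.011,0])
T=H-u*(.100+.1284);T[2]=.0535
p,d=viewer.camera("top");cv2.imwrite("pics/t4.png",cv2.resize(p[130:250,240:400],(800,600)))
plan(T,82.8)
```

```text
clock 6.80 pos [0.495  0.0156 0.0534] F [-0.1  0.9  0.5] gw 0.208
offset [-0.1  1.6 -2.6] twist -0.1 xaxis [ 0.001 -0.    -1.   ] yaw_y 82.7 dist 3.0
```

View pics/t4.png

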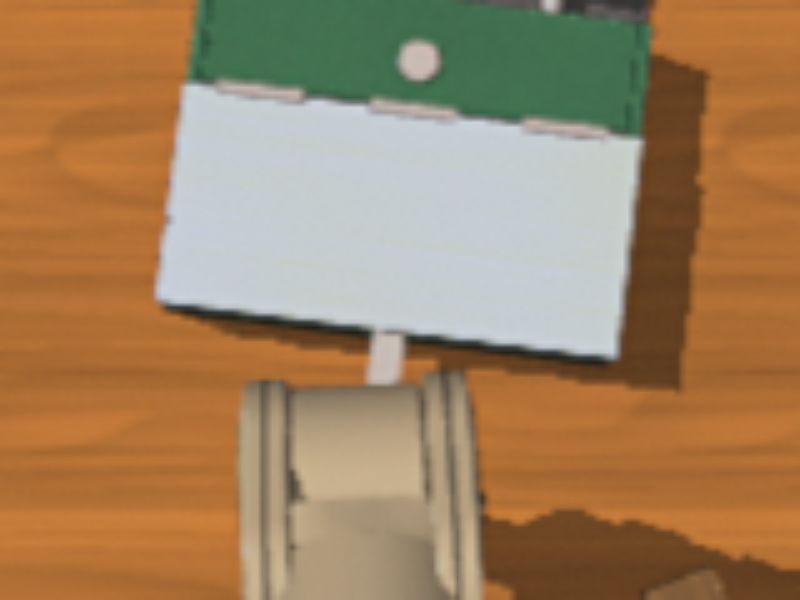

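The blade is about 30 mm inside with no force. Now lifting along an arc.

Emit:
send_rows(
  grip=[255,255,255,255,255],
  offset=[
    [-8,0,0],
    [-17,0,0.5],
    [-25,0,1.5],
    [-33,0,3.5],
    [-41,0,6],
  ],
  twist=[0,0,0,0,0],
  newtons=100,
)

```text
clock: 7.22
position: [0.498, 0.0153, 0.0955]
ee_rot: [0.045, 0.706, -0.045, 0.706]
ft_force: [-0.8, -0.8, -1.0]
grip_width: 0.206
```

Run:
```python
from h import *
p,d=viewer.camera("scene");cv2.imwrite("pics/s5.png",cv2.resize(p[130:280,230:400],(680,600)))
plan([0.495,.0156,.0534],82.8)
```

```text
clock 7.27 pos [0.4995 0.0153 0.097 ] F [ 0.3  0.9 -0.2] gw 0.206
offset [43.5 -0.4 -4.6] twist -0.1 xaxis [ 0.003  0.001 -1.   ] yaw_y 82.7 dist 44.0
```

View pics/s5.png

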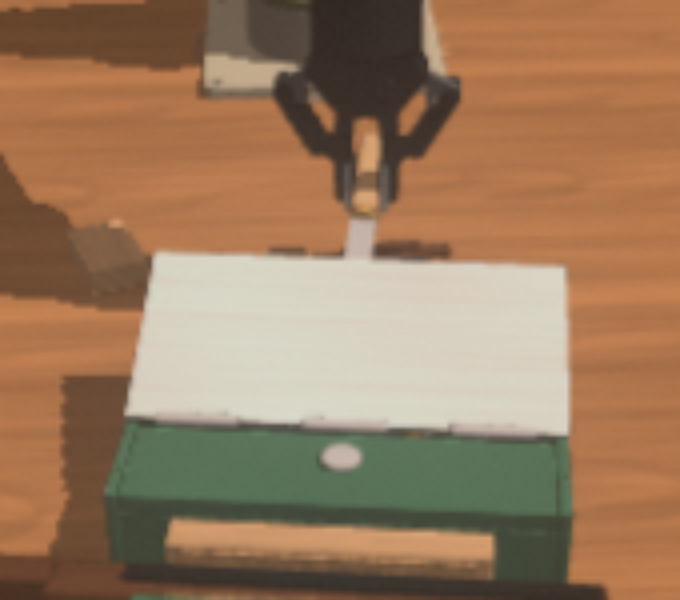

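The cover is rising: its front edge is now at row 255 of the crop, up from 302. Continuing.

Emit:
send_rows(
  grip=[255,255,255,255,255],
  offset=[
    [-11,0,5],
    [-22,0,11],
    [-31,0,18.5],
    [-40,0,27],
    [-45,0,32.5],
  ],
  twist=[0,0,0,0,0],
)

```text
clock: 7.68
position: [0.5315, 0.0112, 0.1407]
ee_rot: [0.045, 0.705, -0.045, 0.706]
ft_force: [-0.4, 0.2, -1.6]
grip_width: 0.205
```

Run:
```python
from h import *
p,d=viewer.camera("scene");cv2.imwrite("pics/s6.png",cv2.resize(p[130:280,230:400],(680,600)))
plan([0.495,.0156,.0534],82.8)
```

```text
clock 7.73 pos [0.5325 0.0111 0.1412] F [ 0.6  0.9 -0.2] gw 0.203
offset [ 87.7  -0.4 -38. ] twist -0.1 xaxis [ 0.003  0.    -1.   ] yaw_y 82.7 dist 96.0
```

View pics/s6.png

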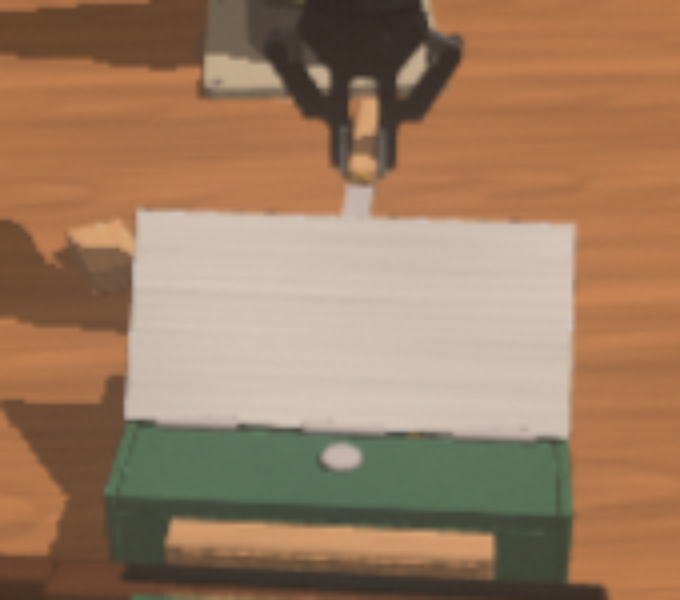

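The front edge has climbed to row 212 with the blade still under it. Continuing.

Emit:
send_rows(
  grip=[255,255,255,255,255],
  offset=[
    [-7,0,10],
    [-12.5,0,21],
    [-17,0,32.5],
    [-20,0,44],
    [-21,0,51],
  ],
  twist=[0,0,0,0,0],
)

```text
clock: 8.15
position: [0.582, 0.0046, 0.1606]
ee_rot: [0.045, 0.705, -0.045, 0.706]
ft_force: [-1.6, -0.3, -0.6]
grip_width: 0.204
```

Emit:
send_rows(
  grip=[255,255,255,255,255],
  offset=[
    [-1,0,7],
    [-1,0,14],
    [-1,0,20],
    [0,0,26],
    [0,0,32],
  ],
  twist=[0,0,0,0,0],
)

```text
clock: 8.57
position: [0.6131, 0.0005, 0.1599]
ee_rot: [0.045, 0.706, -0.045, 0.705]
ft_force: [0.0, 0.6, 0.2]
grip_width: 0.207
```

Run:
```python
from h import *
p,d=viewer.camera("scene");cv2.imwrite("pics/s7.png",cv2.resize(p[100:280,230:400],(680,600)))
plan([0.495,.0156,.0534],82.8)
```

```text
clock 8.62 pos [6.138e-01 3.000e-04 1.599e-01] F [ 0.4  1.5 -0.4] gw 0.206
offset [ 106.5   -0.  -119.8] twist -0.1 xaxis [ 0. -0. -1.] yaw_y 82.7 dist 160.0
```

View pics/s7.png

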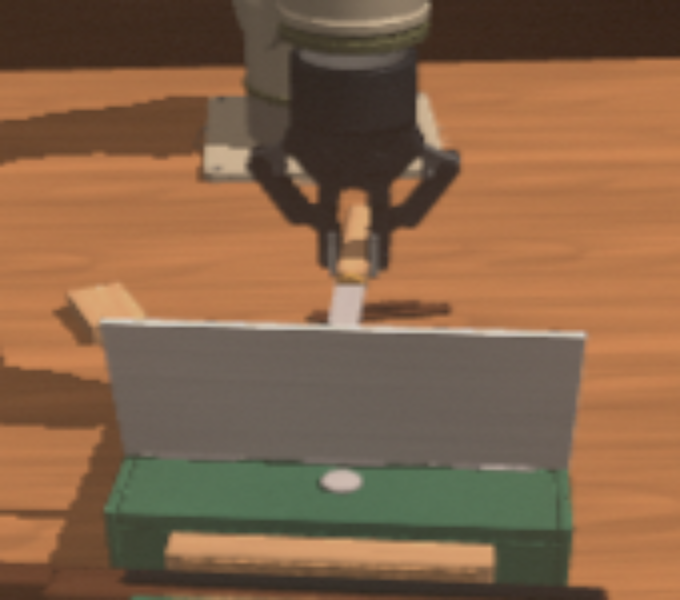

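The cover is just past upright. Pushing a little further so it falls back.

Emit:
send_rows(
  grip=[255,255,255,255,255],
  offset=[
    [0,0,8],
    [0,0,16],
    [1,0,24],
    [2,0,32],
    [2,0,32],
  ],
  twist=[0,0,0,0,0],
)

```text
clock: 9.03
position: [0.6457, -0.0038, 0.1578]
ee_rot: [0.045, 0.706, -0.045, 0.706]
ft_force: [0.5, 0.0, -1.0]
grip_width: 0.202
```

Run:
```python
from h import *
p,d=viewer.camera("scene");cv2.imwrite("pics/s8.png",cv2.resize(p[100:280,230:400],(680,600)))
plan([0.495,.0156,.0534],82.8)
```

```text
clock 9.08 pos [ 0.645  -0.0039  0.1578] F [ 0.4 -1.   0.2] gw 0.204
offset [ 104.5    0.2 -151.2] twist -0.1 xaxis [-0. -0. -1.] yaw_y 82.7 dist 184.0
```

View pics/s8.png

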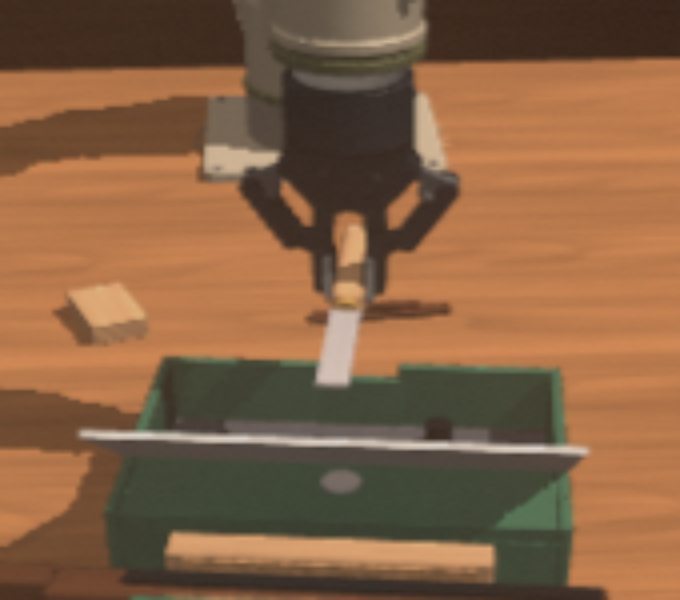

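The cover has dropped back and the well is open, with the knob visible at (437,430). Now to lay the knife down on the free bench near (0.44, 0.25).

Run:
```python
from h import *
plan([0.44,.25,.12],82.8)
```

```text
clock 9.08 pos [ 0.645  -0.0039  0.1578] F [ 0.4 -1.   0.2] gw 0.204
offset [  37.8  225.6 -235.8] twist -0.1 xaxis [-0. -0. -1.] yaw_y 82.7 dist 328.0
```

Emit:
send_rows(
  grip=[255,255,255,255,255],
  offset=[
    [0,5,-25],
    [0,20,-58],
    [0,40,-92],
    [0,60,-126],
    [0,80,-158],
  ],
  twist=[0,0,0,0,0],
)

```text
clock: 9.5
position: [0.496, 0.0966, 0.1582]
ee_rot: [0.045, 0.706, -0.045, 0.706]
ft_force: [0.5, 0.3, -0.1]
grip_width: 0.204
```

Emit:
send_rows(
  grip=[255,255,255,255,255],
  offset=[
    [5,32,-16],
    [10,66,-32],
    [20,100,-48],
    [30,130,-64],
    [38,146,-77],
  ],
  twist=[0,0,0,0,0],
)

```text
clock: 9.92
position: [0.4384, 0.2544, 0.12]
ee_rot: [0.044, 0.706, -0.043, 0.706]
ft_force: [0.5, 0.1, -0.3]
grip_width: 0.204
```

Run:
```python
from h import *
plan([0.44,.25,.006],82.8)
```

```text
clock 9.92 pos [0.4384 0.2544 0.12  ] F [ 0.5  0.1 -0.3] gw 0.204
offset [114.   -4.3   2.2] twist 0.1 xaxis [-0.     0.001 -1.   ] yaw_y 82.9 dist 114.0
```

Emit:
send_rows(
  grip=[255,255,255,255,255],
  offset=[
    [30,0,0],
    [60,0,0],
    [88,0,0],
    [105,0,0],
    [110,0,0],
  ],
  twist=[0,0,0,0,0],
)

```text
clock: 10.33
position: [0.4384, 0.2494, 0.0076]
ee_rot: [0.044, 0.707, -0.046, 0.704]
ft_force: [-0.7, -0.7, -0.3]
grip_width: 0.205
```

Emit:
send_rows(
  grip=[255,255,255,255,255],
  offset=[
    [1,0,0],
    [2,0,0],
    [3,0,0],
    [4,0,0],
    [4,0,0],
  ],
  twist=[0,0,0,0,0],
)

```text
clock: 10.75
position: [0.4407, 0.2508, 0.0071]
ee_rot: [0.046, 0.705, -0.045, 0.706]
ft_force: [-0.3, 0.9, -0.5]
grip_width: 0.201
```

Emit:
send_rows(
  grip=[255,255,255,255,255],
  offset=[
    [1,0,0],
    [2,0,0],
    [2,0,0],
    [2,0,0],
    [2,0,0],
  ],
  twist=[0,0,0,0,0],
)

```text
clock: 11.17
position: [0.4405, 0.2508, 0.005]
ee_rot: [0.045, 0.706, -0.045, 0.706]
ft_force: [-2.0, -0.6, 6.8]
grip_width: 0.206
```

Emit:
send_rows(
  grip=[90,90,90,90,90],
  offset=[
    [0,0,0],
    [0,0,0],
    [0,0,0],
    [0,0,0],
    [0,0,0],
  ],
  twist=[0,0,0,0,0],
)

```text
clock: 11.58
position: [0.4402, 0.2506, 0.0043]
ee_rot: [0.045, 0.706, -0.045, 0.706]
ft_force: [-0.5, -0.4, 0.1]
grip_width: 0.646
```

Emit:
send_rows(
  grip=[90,90,90,90,90],
  offset=[
    [-15,0,0],
    [-45,0,0],
    [-80,0,0],
    [-120,0,0],
    [-160,0,0],
  ],
  twist=[0,0,0,0,0],
)

```text
clock: 12.0
position: [0.4397, 0.2501, 0.1658]
ee_rot: [0.045, 0.706, -0.045, 0.705]
ft_force: [1.7, 1.0, -0.2]
grip_width: 0.645
```

Run:
```python
from h import *
p,d=viewer.camera("top");cv2.imwrite("pics/t9.png",p)
for n,z in (("knob",.024),("knob_top",.05),("hinge",.0665),("pivot",.02)):
  for r in viewer.spot_point(n,"top")[:2]: print(n,r["score"],r["position"],onz("top",r["position"],z).round(4))
for r in viewer.regions_of("panel","top")[:1]:
    P=cloud("top",d,r["region"]); print(r["score"],np.percentile(P,[1,50,99],axis=0).round(4).tolist())
    u=np.array([.992,-.125]);q=(P[:,:2]-[.7192,-.011])@u;print("cover slope deg",np.degrees(np.arctan2(*np.polyfit(q,P[:,2],1)[:1],1)))
p,d=viewer.camera("scene");cv2.imwrite("pics/s9.png",p)
for n,z in (("knob_top",.05),):
  for r in viewer.spot_point(n,"scene")[:2]: print(n,r["score"],r["position"],onz("scene",r["position"],z).round(4))
u=np.array([.992,-.125,0]);v=np.array([.125,.992,0]);H=np.array([.7192,-.011,0])
print("nominal knob",H-.0709*u+.0551*v)
plan([0.44,.25,.006],82.8)
```

```text
knob 0.38 [304.4, 174.9] [0.6582 0.0419 0.024 ]
knob 0.18 [323.6, 157.1] [ 0.7126 -0.0161  0.024 ]
knob_top 0.51 [317.1, 197.0] [0.589  0.0035 0.05  ]
knob_top 0.46 [298.3, 173.3] [0.6594 0.0593 0.05  ]
hinge 0.61 [322.2, 150.6] [ 0.7244 -0.0113  0.0665]
pivot 0.96 [326.7, 150.4] [ 0.734  -0.0256  0.02  ]
0.81 [[0.7133, -0.1485, 0.0641], [0.7713, -0.0153, 0.1127], [0.8296, 0.1185, 0.1548]]
cover slope deg 39.305868554136055
knob_top 0.45 [340.6, 223.6] [0.6453 0.0563 0.05  ]
nominal knob [0.6557547 0.0525217 0.       ]
clock 12.40 pos [0.4395 0.2501 0.1629] F [ 0.2  0.1 -0.9] gw 0.647
offset [156.9   0.3   0.8] twist -0.1 xaxis [-0.002 -0.002 -1.   ] yaw_y 82.7 dist 157.0
```

View pics/t9.png

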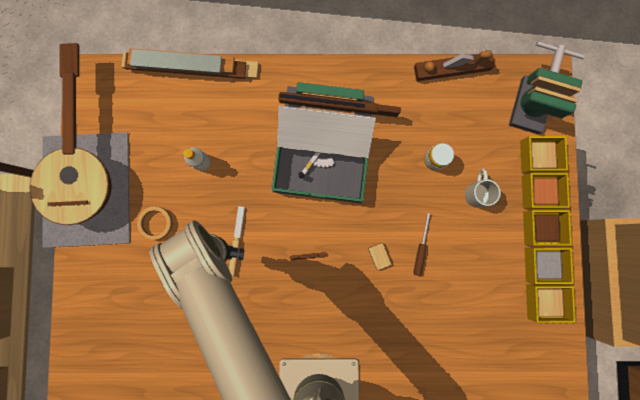

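View pics/s9.png

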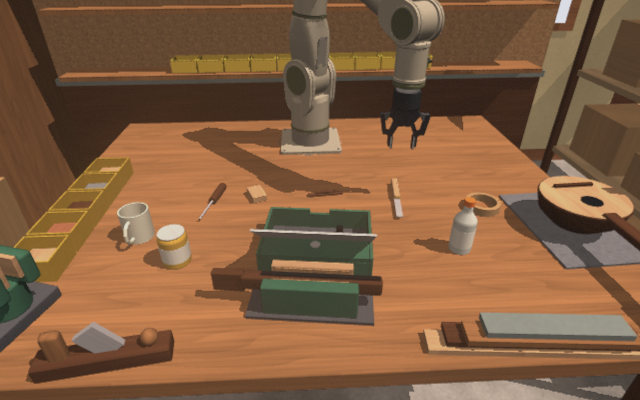

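The cover measures about 140° back (its stop is 137.5°), and the knife lies at (238,240). Next, go above the knob and look with the wrist camera.

Run:
```python
from h import *
plan([0.6558,.0525,.15],54.2)
p=cv2.imread("pics/t9.png");cv2.imwrite("pics/t9c.png",cv2.resize(p[140:210,260:380],(800,467),interpolation=cv2.INTER_CUBIC))
```

```text
clock 12.40 pos [0.4395 0.2501 0.1629] F [ 0.2  0.1 -0.9] gw 0.647
offset [  12.7 -168.3  239.7] twist 28.5 xaxis [-0.002 -0.002 -1.   ] yaw_y 82.7 dist 293.0
```

View pics/t9c.png

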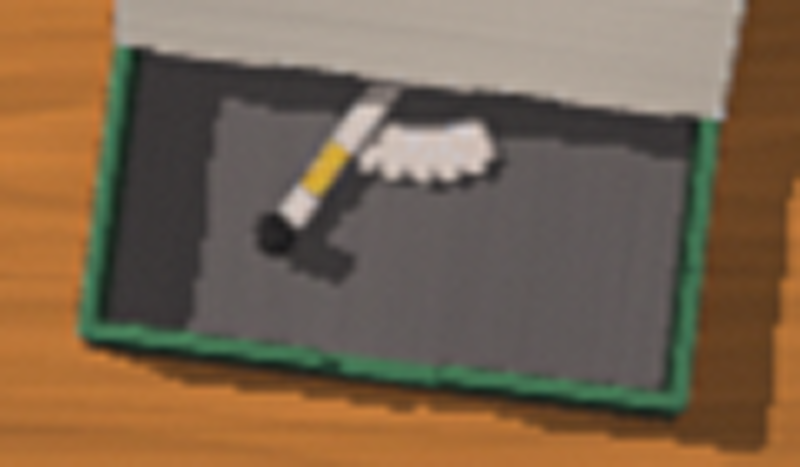

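The knob top is at pixel (300.8,174.8), which is about (0.656, 0.052) in world and matches the nominal rest position.

Emit:
send_rows(
  grip=[150,150,150,150,150],
  offset=[
    [0,-14,20],
    [0,-31,44],
    [0,-48,68],
    [0,-65,92],
    [0,-82,116],
  ],
  twist=[5,11,17,23,28.5],
)

```text
clock: 12.82
position: [0.5452, 0.1531, 0.1631]
ee_rot: [0.219, 0.673, -0.22, 0.672]
ft_force: [0.2, 0.4, 0.2]
grip_width: 0.412
```

Run:
```python
from h import *
plan([0.6558,.0525,.15],54.2)
```

```text
clock 12.82 pos [0.5452 0.1531 0.1631] F [0.2 0.4 0.2] gw 0.412
offset [ 13.  -16.1 148.7] twist -0.3 xaxis [-0.002 -0.001 -1.   ] yaw_y 53.9 dist 150.0
```

Emit:
send_rows(
  grip=[150,150,150,150,150],
  offset=[
    [0,-4,36],
    [4,-8,72],
    [8,-12,108],
    [12,-15,136],
    [12,-15,145],
  ],
  twist=[0,0,0,0,0],
)

```text
clock: 13.23
position: [0.6548, 0.0522, 0.1496]
ee_rot: [0.218, 0.673, -0.221, 0.672]
ft_force: [0.6, -1.7, -0.4]
grip_width: 0.411
```

Emit:
send_rows(
  grip=[150,150,150,150,150],
  offset=[
    [0,0,0],
    [0,0,0],
    [0,0,0],
    [0,0,0],
    [0,0,0],
  ],
  twist=[0,0,0,0,0],
)

```text
clock: 13.65
position: [0.6531, 0.0588, 0.1525]
ee_rot: [0.217, 0.673, -0.217, 0.673]
ft_force: [0.1, 0.3, -0.5]
grip_width: 0.407
```

Run:
```python
from h import *
c=cam("wrist");p,d=viewer.camera("wrist");cv2.imwrite("pics/w10.png",p)
for n,z in (("knob",.024),("knob_top",.05)):
  for r in viewer.spot_point(n,"wrist")[:2]: print(n,r["score"],r["position"],onz("wrist",r["position"],z,c).round(4))
for r in viewer.regions_of("knob","wrist")[:1]:
    P=cloud("wrist",d,r["region"],c); Q=P[P[:,2]>.046];print(r["score"],r["box"],len(P),len(Q),np.median(Q,0).round(4),np.percentile(Q,[1,99],axis=0).round(4).tolist())
plan([0.6558,.0525,.15],54.2)
```

```text
knob 0.58 [320.9, 201.0] [0.6622 0.0491 0.024 ]
knob_top 0.94 [320.5, 207.6] [0.6606 0.05   0.05  ]
0.65 [309.1, 191.7, 23.8, 25.5] 429 325 [0.6589 0.0514 0.0487] [[0.6516, 0.0434, 0.0465], [0.6667, 0.0594, 0.0501]]
clock 13.85 pos [0.6535 0.0578 0.1526] F [-0.2  0.5  0.2] gw 0.408
offset [ 2.5 -2.9  5. ] twist 0.0 xaxis [ 0.  0. -1.] yaw_y 54.2 dist 6.0
```

View pics/w10.png

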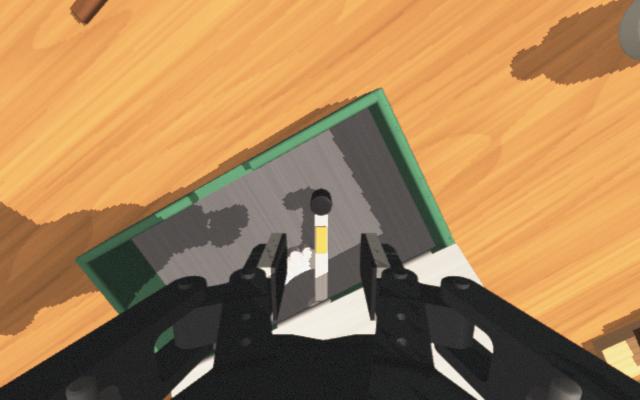

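The wrist view shows the knob at (320,203), centred between the open fingers, with the lever running straight along the tool axis.

Run:
```python
from h import *
plan([0.658,.0515,.030],54.2)
```

```text
clock 13.85 pos [0.6535 0.0578 0.1526] F [-0.2  0.5  0.2] gw 0.408
offset [122.5  -2.5   7.3] twist 0.0 xaxis [ 0.  0. -1.] yaw_y 54.2 dist 123.0
```

Emit:
send_rows(
  grip=[150,150,150,150,150],
  offset=[
    [20,-2.5,7],
    [45,-2.5,7],
    [70,-2.5,7],
    [85,-2.5,7],
    [90,-2.5,7],
  ],
  twist=[0,0,0,0,0],
)

```text
clock: 14.27
position: [0.6561, 0.0513, 0.0594]
ee_rot: [0.217, 0.674, -0.218, 0.672]
ft_force: [0.3, 0.3, 0.3]
grip_width: 0.414
```

Emit:
send_rows(
  grip=[150,150,150,150,150],
  offset=[
    [10,0,0],
    [20,0,0],
    [28,0,0],
    [32,0,0],
    [32,0,0],
  ],
  twist=[0,0,0,0,0],
)

```text
clock: 14.68
position: [0.6574, 0.0512, 0.0295]
ee_rot: [0.217, 0.673, -0.218, 0.672]
ft_force: [-0.0, 0.0, 0.2]
grip_width: 0.408
```

Run:
```python
from h import *
p,d=viewer.camera("wrist");cv2.imwrite("pics/w11.png",p)
plan([0.658,.0515,.030],54.2)
```

```text
clock 14.73 pos [0.6578 0.0512 0.0302] F [0.5 0.2 0.8] gw 0.412
offset [ 0.2  0.3 -0. ] twist -0.0 xaxis [-0.  0. -1.] yaw_y 54.2 dist 0.0
```

View pics/w11.png

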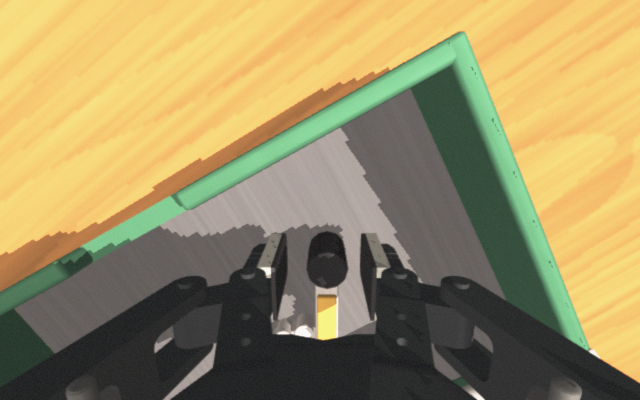

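The knob stands between the pads. Gripping.

Emit:
send_rows(
  grip=[255,255,255,255,255],
  offset=[
    [0,0,0],
    [0,0,0],
    [0,0,0],
    [0,0,0],
    [0,0,0],
  ],
  twist=[0,0,0,0,0],
  newtons=50,
)

```text
clock: 15.15
position: [0.6588, 0.0521, 0.0312]
ee_rot: [0.218, 0.672, -0.217, 0.674]
ft_force: [3.4, 3.6, 3.3]
grip_width: 0.187
```

Emit:
send_rows(
  grip=[255,255,255,255,255],
  offset=[
    [0,0,0],
    [0,0,0],
    [0,0,0],
    [0,0,0],
    [0,0,0],
  ],
  twist=[0,0,0,0,0],
)

```text
clock: 15.57
position: [0.6587, 0.052, 0.0311]
ee_rot: [0.218, 0.672, -0.217, 0.673]
ft_force: [3.3, 3.6, 3.5]
grip_width: 0.187
```

Run:
```python
from h import *
c=cam("wrist");p,d=viewer.camera("wrist");cv2.imwrite("pics/w12.png",p)
for n,z in (("knob_top",.05),):
  for r in viewer.spot_point(n,"wrist")[:2]: print(n,r["score"],r["position"],onz("wrist",r["position"],z,c).round(4))
plan([0.658,.0515,.030],54.2)
```

```text
clock 15.67 pos [0.6588 0.052  0.0312] F [3.8 3.4 3.1] gw 0.184
offset [ 1.2 -0.9 -0.3] twist 0.0 xaxis [ 0.002  0.001 -1.   ] yaw_y 54.2 dist 1.0
```

View pics/w12.png

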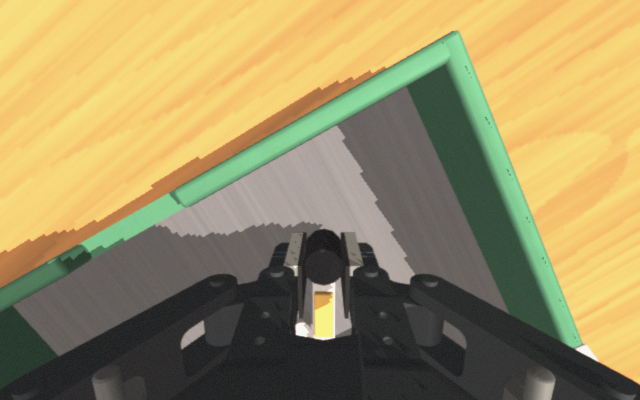

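Run:
```python
from h import *
m=viewer.camera_model("wrist");M=np.linalg.inv(m["mount"]);K=m["camera_matrix"]
def pj(x):
    q=K@(M[:3,:3]@np.array(x)+M[:3,3]);return (q[:2]/q[2]).round(1)
for z in (-.011,-.009,-.005,0,.005,.009): print(z,"top",pj([-.019,0,z]),"low",pj([.003,0,z]),"tip",pj([0,.009,z]))
p=cv2.imread("pics/w12.png");cv2.imwrite("pics/w12c.png",cv2.resize(p[220:345,250:400],(720,600),interpolation=cv2.INTER_CUBIC))
```

```text
-0.011 top [324.9 242.4] low [324.7 224.1] tip [343.8 226.3]
-0.009 top [324.9 246.9] low [324.7 228. ] tip [343.7 230.3]
-0.005 top [324.9 255.7] low [324.7 235.8] tip [343.6 238.2]
0 top [324.9 266.6] low [324.7 245.3] tip [343.4 247.9]
0.005 top [324.9 277.2] low [324.6 254.7] tip [343.3 257.4]
0.009 top [324.9 285.6] low [324.6 262.1] tip [343.1 265. ]
```

View pics/w12c.png

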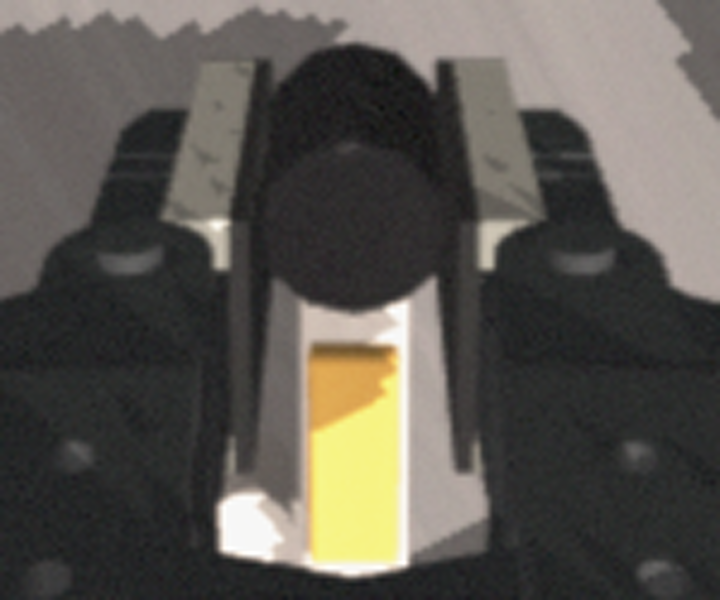

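The knob is centred in the pads at rest, with about 5 N of spring force. Now sweeping round the pivot in 0.04 rad steps, reading the force at each.

Emit:
send_rows(
  grip=[255,255,255,255,255],
  offset=[
    [0,-0.9,0],
    [0,-1.8,0],
    [0,-2.8,0],
    [0,-3.7,0.1],
    [0,-4.6,0.1],
  ],
  twist=[-0.5,-0.9,-1.4,-1.8,-2.3],
)

```text
clock: 16.08
position: [0.656, 0.048, 0.0311]
ee_rot: [0.204, 0.677, -0.203, 0.678]
ft_force: [3.1, 2.9, 3.8]
grip_width: 0.186
```

Emit:
send_rows(
  grip=[255,255,255,255,255],
  offset=[
    [0,-0.9,0],
    [0,-1.8,0],
    [0,-2.8,0],
    [0,-3.7,0.1],
    [0,-4.6,0.1],
  ],
  twist=[-0.5,-0.9,-1.4,-1.8,-2.3],
)

```text
clock: 16.5
position: [0.6535, 0.0441, 0.0311]
ee_rot: [0.19, 0.681, -0.19, 0.682]
ft_force: [3.2, 3.2, 6.0]
grip_width: 0.181
```

Emit:
send_rows(
  grip=[255,255,255,255,255],
  offset=[
    [0,-0.9,0],
    [0,-1.8,0],
    [0,-2.8,0],
    [0,-3.7,0.1],
    [0,-4.6,0.1],
  ],
  twist=[-0.5,-0.9,-1.4,-1.8,-2.3],
)

```text
clock: 16.92
position: [0.6516, 0.0407, 0.0311]
ee_rot: [0.177, 0.684, -0.175, 0.686]
ft_force: [6.9, 7.2, 3.6]
grip_width: 0.186
```

```bash
cat >> h.py <<'E'
def lev():
    o=monitor.get_obs();P=np.array([.7521,-.0153]);d=o["position"][:2]-P
    r=np.hypot(*d); a=np.arctan2(d[1],d[0])-np.arctan2(.0673,-.0933); t=np.array([-d[1],d[0]])/r
    R=Ro.from_quat(o["ee_rot"]).as_matrix()
    print("t %.2f a %.3f r %.1f yaw-a %.3f Ftan %.1f Frad %.1f z %.4f gw %.3f"%(o["clock"],a%(2*np.pi),r*1e3,np.radians(yawdeg(R)-54.2),o["ft_force"][:2]@t,o["ft_force"][:2]@d/r,o["position"][2],o["grip_width"]))
E
python3 -c "
from h import *
lev()"
```

```text
t 16.92 a 0.117 r 115.1 yaw-a 0.121 Ftan -9.7 Frad -2.5 z 0.0311 gw 0.186
```

Emit:
send_rows(
  grip=[255,255,255,255,255],
  offset=[
    [0,-0.9,0],
    [0,-1.8,0],
    [0,-2.8,0],
    [0,-3.7,0.1],
    [0,-4.6,0.1],
  ],
  twist=[-0.5,-0.9,-1.4,-1.8,-2.3],
)

```text
clock: 17.33
position: [0.65, 0.0377, 0.0312]
ee_rot: [0.163, 0.687, -0.161, 0.689]
ft_force: [6.5, 7.1, 2.2]
grip_width: 0.191
```

Emit:
send_rows(
  grip=[255,255,255,255,255],
  offset=[
    [0,-0.9,0],
    [0,-1.8,0],
    [0,-2.8,0],
    [0,-3.7,0.1],
    [0,-4.6,0.1],
  ],
  twist=[-0.5,-0.9,-1.4,-1.8,-2.3],
)

```text
clock: 17.75
position: [0.6476, 0.0328, 0.0312]
ee_rot: [0.149, 0.691, -0.148, 0.692]
ft_force: [5.8, 6.5, 4.3]
grip_width: 0.187
```

```bash
python3 -c "
from h import *
lev()"
```

```text
t 17.75 a 0.194 r 115.1 yaw-a 0.202 Ftan -8.3 Frad -2.6 z 0.0312 gw 0.187
```

Emit:
send_rows(
  grip=[255,255,255,255,255],
  offset=[
    [0,-0.9,0],
    [0,-1.8,0],
    [0,-2.8,0],
    [0,-3.7,0.1],
    [0,-4.6,0.1],
  ],
  twist=[-0.5,-0.9,-1.4,-1.8,-2.3],
)

```text
clock: 18.17
position: [0.6455, 0.0281, 0.0311]
ee_rot: [0.135, 0.693, -0.134, 0.695]
ft_force: [4.8, 4.9, 4.6]
grip_width: 0.187
```

```bash
python3 -c "
from h import *
lev()"
```

```text
t 18.17 a 0.238 r 115.1 yaw-a 0.242 Ftan -6.4 Frad -2.6 z 0.0311 gw 0.187
```

First click felt: the force peaked at 9.9 N and fell to 6.4 N past a≈0.2. On to the second tooth.

Emit:
send_rows(
  grip=[255,255,255,255,255],
  offset=[
    [0,-0.9,0],
    [0,-1.8,0],
    [0,-2.8,0],
    [0,-3.7,0.1],
    [0,-4.6,0.1],
  ],
  twist=[-0.5,-0.9,-1.4,-1.8,-2.3],
)

```text
clock: 18.58
position: [0.6438, 0.0234, 0.0311]
ee_rot: [0.121, 0.696, -0.12, 0.697]
ft_force: [4.5, 4.3, 4.5]
grip_width: 0.189
```

Emit:
send_rows(
  grip=[255,255,255,255,255],
  offset=[
    [0,-0.9,0],
    [0,-1.8,0],
    [0,-2.8,0],
    [0,-3.7,0.1],
    [0,-4.6,0.1],
  ],
  twist=[-0.5,-0.9,-1.4,-1.8,-2.3],
)

```text
clock: 19.0
position: [0.6426, 0.0198, 0.0311]
ee_rot: [0.107, 0.698, -0.106, 0.7]
ft_force: [6.5, 7.6, 3.5]
grip_width: 0.19
```

Emit:
send_rows(
  grip=[255,255,255,255,255],
  offset=[
    [0,-0.9,0],
    [0,-1.8,0],
    [0,-2.8,0],
    [0,-3.7,0.1],
    [0,-4.6,0.1],
  ],
  twist=[-0.5,-0.9,-1.4,-1.8,-2.3],
)

```text
clock: 19.42
position: [0.6417, 0.0169, 0.0312]
ee_rot: [0.094, 0.7, -0.091, 0.702]
ft_force: [7.1, 7.7, 2.7]
grip_width: 0.184
```

```bash
python3 -c "
from h import *
lev()"
```

```text
t 19.42 a 0.341 r 115.0 yaw-a 0.363 Ftan -9.4 Frad -4.6 z 0.0312 gw 0.184
```

Emit:
send_rows(
  grip=[255,255,255,255,255],
  offset=[
    [0,-0.9,0],
    [0,-1.8,0],
    [0,-2.8,0],
    [0,-3.7,0.1],
    [0,-4.6,0.1],
  ],
  twist=[-0.5,-0.9,-1.4,-1.8,-2.3],
)

```text
clock: 19.83
position: [0.6402, 0.0115, 0.0311]
ee_rot: [0.079, 0.702, -0.077, 0.704]
ft_force: [5.6, 7.8, 4.9]
grip_width: 0.187
```

Emit:
send_rows(
  grip=[255,255,255,255,255],
  offset=[
    [0,-0.9,0],
    [0,-1.8,0],
    [0,-2.8,0],
    [0,-3.7,0.1],
    [0,-4.6,0.1],
  ],
  twist=[-0.5,-0.9,-1.4,-1.8,-2.3],
)

```text
clock: 20.25
position: [0.6392, 0.0064, 0.0311]
ee_rot: [0.065, 0.703, -0.064, 0.705]
ft_force: [4.1, 5.2, 4.2]
grip_width: 0.186
```

```bash
python3 -c "
from h import *
lev()"
```

```text
t 20.25 a 0.435 r 115.0 yaw-a 0.443 Ftan -5.9 Frad -3.0 z 0.0311 gw 0.186
```

Second click: the force rose to about 10 N, then dropped to 5.9 N at a≈0.435. On to the third.

Emit:
send_rows(
  grip=[255,255,255,255,255],
  offset=[
    [0,-0.9,0],
    [0,-1.8,0],
    [0,-2.8,0],
    [0,-3.7,0.1],
    [0,-4.6,0.1],
  ],
  twist=[-0.5,-0.9,-1.4,-1.8,-2.3],
)

```text
clock: 20.67
position: [0.6383, 0.0015, 0.0311]
ee_rot: [0.051, 0.705, -0.05, 0.706]
ft_force: [4.5, 4.1, 4.4]
grip_width: 0.191
```

Emit:
send_rows(
  grip=[255,255,255,255,255],
  offset=[
    [0,-0.9,0],
    [0,-1.8,0],
    [0,-2.8,0],
    [0,-3.7,0.1],
    [0,-4.6,0.1],
  ],
  twist=[-0.5,-0.9,-1.4,-1.8,-2.3],
)

```text
clock: 21.08
position: [0.6378, -0.0025, 0.0311]
ee_rot: [0.037, 0.705, -0.035, 0.707]
ft_force: [5.0, 7.5, 4.1]
grip_width: 0.186
```

Emit:
send_rows(
  grip=[255,255,255,255,255],
  offset=[
    [0,-0.9,0],
    [0,-1.8,0],
    [0,-2.8,0],
    [0,-3.7,0.1],
    [0,-4.6,0.1],
  ],
  twist=[-0.5,-0.9,-1.4,-1.8,-2.3],
)

```text
clock: 21.5
position: [0.6376, -0.005, 0.0311]
ee_rot: [0.023, 0.706, -0.02, 0.708]
ft_force: [4.0, 12.0, 5.2]
grip_width: 0.188
```

```bash
python3 -c "
from h import *
lev()"
```

```text
t 21.50 a 0.536 r 114.9 yaw-a 0.564 Ftan -12.3 Frad -2.9 z 0.0311 gw 0.188
```

Emit:
send_rows(
  grip=[255,255,255,255,255],
  offset=[
    [0,-0.9,0],
    [0,-1.8,0],
    [0,-2.8,0],
    [0,-3.7,0.1],
    [0,-4.6,0.1],
  ],
  twist=[-0.5,-0.9,-1.4,-1.8,-2.3],
)

```text
clock: 21.92
position: [0.6372, -0.0108, 0.0311]
ee_rot: [0.008, 0.706, -0.006, 0.708]
ft_force: [3.7, 7.7, 5.7]
grip_width: 0.188
```

```bash
python3 -c "
from h import *
lev()"
```

```text
t 21.92 a 0.586 r 115.0 yaw-a 0.604 Ftan -7.8 Frad -3.4 z 0.0311 gw 0.188
```

Emit:
send_rows(
  grip=[255,255,255,255,255],
  offset=[
    [0,-0.9,0],
    [0,-1.8,0],
    [0,-2.8,0],
    [0,-3.7,0.1],
    [0,-4.6,0.1],
  ],
  twist=[-0.5,-0.9,-1.4,-1.8,-2.3],
)

```text
clock: 22.33
position: [0.6372, -0.016, 0.0311]
ee_rot: [-0.006, 0.706, 0.007, 0.708]
ft_force: [3.8, 6.8, 5.7]
grip_width: 0.186
```

```bash
python3 -c "
from h import *
lev()"
```

```text
t 22.33 a 0.631 r 114.9 yaw-a 0.644 Ftan -6.7 Frad -3.9 z 0.0311 gw 0.186
```

Third click: the force reached 12.3 N, then dropped to 6.7 N at a≈0.63. Moving on to the midpoint, about 0.69.

Emit:
send_rows(
  grip=[255,255,255,255,255],
  offset=[
    [0,-1.3,0],
    [0,-2.6,0],
    [0,-4.0,0.1],
    [0,-5.3,0.1],
    [0,-6.6,0.2],
  ],
  twist=[-0.6,-1.3,-1.9,-2.6,-3.2],
)

```text
clock: 22.75
position: [0.6375, -0.0229, 0.0311]
ee_rot: [-0.026, 0.706, 0.027, 0.707]
ft_force: [3.5, 6.7, 5.6]
grip_width: 0.186
```

Emit:
send_rows(
  grip=[255,255,255,255,255],
  offset=[
    [0,0,0],
    [0,0,0],
    [0,0,0],
    [0,0,0],
    [0,0,0],
  ],
  twist=[0,0,0,0,0],
)

```text
clock: 23.17
position: [0.6375, -0.023, 0.0311]
ee_rot: [-0.026, 0.706, 0.027, 0.707]
ft_force: [4.0, 6.0, 6.1]
grip_width: 0.186
```

Run:
```python
from h import *
lev()
p,d=viewer.camera("wrist");cv2.imwrite("pics/w20.png",p)
p,d=viewer.camera("top");cv2.imwrite("pics/t20.png",p)
r=viewer.regions_of("panel","top")[:1]
for r in r:
    P=cloud("top",d,r["region"]); u=np.array([.992,-.125]);q=(P[:,:2]-[.7192,-.011])@u;print("cover slope deg",np.degrees(np.arctan(np.polyfit(q,P[:,2],1)[0])))
p,d=viewer.camera("scene");cv2.imwrite("pics/s20.png",p)
lev()
```

```text
t 23.17 a 0.692 r 114.9 yaw-a 0.699 Ftan -5.7 Frad -4.4 z 0.0311 gw 0.186
cover slope deg 37.200642226957086
t 23.37 a 0.692 r 114.9 yaw-a 0.699 Ftan -5.6 Frad -3.2 z 0.0311 gw 0.185
```

View pics/w20.png

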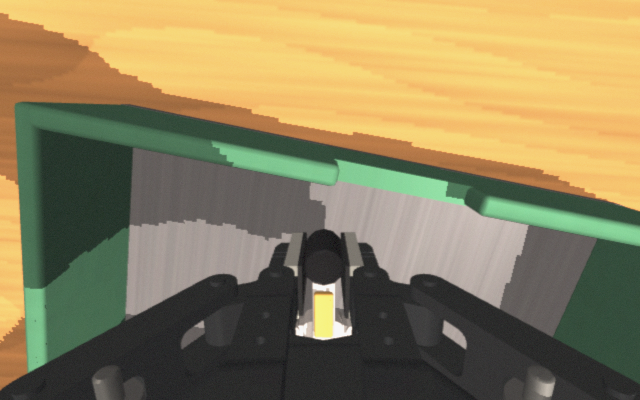

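View pics/t20.png

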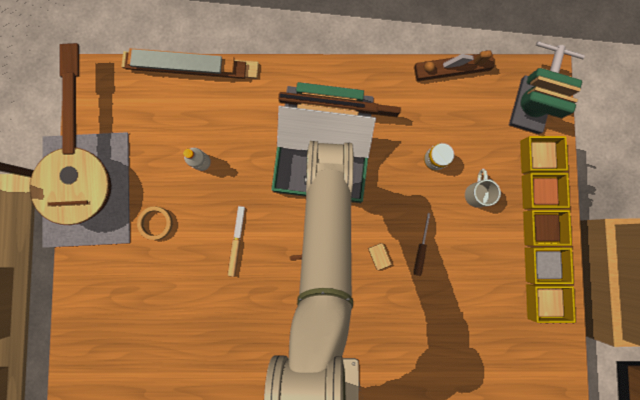

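View pics/s20.png

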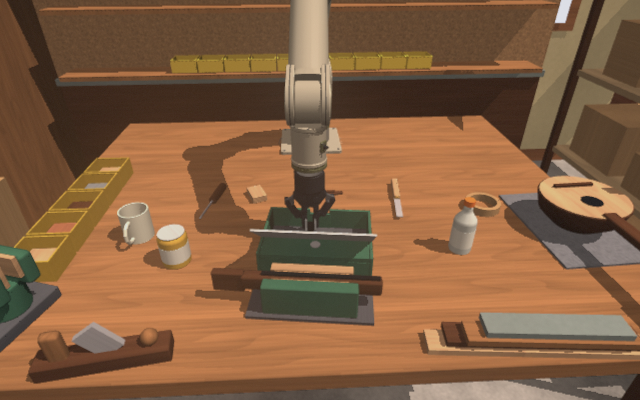

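The wrist view shows the knob still centred in the pads at (323,257). The lever reads a≈0.692 with the force low between teeth. The cover is back and the knife lies flat at (237,240). Handing in.

```bash
python3 -c "
from h import *
print(manip.hand_in());lev()"
```

```text
the job is handed in; nothing more can be done
None
the job is handed in; nothing more can be done
```

I levered the cover open with the knife blade and swung it fully back, laid the knife on the bench, then advanced the ratchet lever three clicks and handed in while holding it there. The clock read about 23.4 s of the allowed 72 s; handing in gives no verdict.

- **Cover:** the last top view shows it leaning back with a slope of 37.2°, i.e. about 142.8° open against the 137.5° stop. An earlier reading gave about 140.7°, so the measurement is a few degrees off.
- **Knife:** it lies flat and clear on the bench, about 10 cm to the right of where I picked it up.
- **Clicks:** I felt three separate force rises and drops, peaking at about 10, 10 and 12 N. No fourth rise came before I stopped.
- **Final hold:** the lever read 0.692 rad (target 0.70), steady, with the knob gripped. The tangential force was about 5.6 N, a little below the 7 N stated for that position.
- **Other things on the bench:** they looked unmoved in the last pictures. The arm hid most of the bridge in the top view, so I only saw part of it.

The highest force I read was about 14 N, though readings come only at the end of each move.

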